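# Change the water line over with two ball valves

## Robot

A 6-joint arm with a two-finger parallel gripper is mounted at the origin on the work surface. World frame = base frame: x ahead of the robot, y to its left, z up, the work surface at z = 0. Lengths are in m, angles in degrees, forces in N, time in s.
With the tool pointing down it reaches from about 0.425 to 0.95 m from the base axis. Payload 14.7 kg.
Tool frame: the origin (TCP) lies where the fingers leave the gripper's body, on its centre line; the fingertips stand 73 mm ahead of it and the grasp point (between the pads) lies 54 mm ahead of it (robot.tcp_to_tips is the distance from the TCP to the fingertips, in m); z points along the fingers, y is the line along which they close (so a half turn about z gives the same grasp; the last joint's range is limited). The gripper opens to 85 mm and grips with 20 to 120 N. Pads are 22 mm wide; open, the fingers measure 114 mm over their backs; the gripper's body (76 mm by 85 mm) begins 54 mm behind the grasp point. The pads swing forward as they close: fully open they stand 13 mm farther back than shut.
Start: joints at [-69.763, 27.513, 91.461, -0, 61.026, -2.67], TCP at [0.253, -0.599, 0.304] pointing down, gripper open.
Joint ranges: [-157.49, 157.49], [-46.99, 117.5], [13.45, 153.17], [-89.5, 269.5], [5.16, 153.95], [-167.48, 167.48]. Speed limits (degrees/s): [108.29, 108.29, 136.94, 172.46, 172.46, 172.46].

## Interface

Orientations are given as [roll, pitch, yaw] about the fixed x, y, z axes, in that order (R = Rz(yaw) Ry(pitch) Rx(roll)).
In Python, from rig import readout, vision, job, robot gives the robot as it stands.
- The arm moves only by the tool move_arm, never from a script. Its argument "increments" is one flat list of numbers, 6 for each row, row after row: the shift along the tool's x, y, z in mm, then the turn, a rotation vector about the tool's x, y, z in degrees. A call has 1 to 20 rows; each row shifts and turns the commanded pose from where the row before left it, along the tool's axes as they then stand; what a row does not reach is not made up. A row lasts 1/8 s, in which the tool goes at most 62.5 mm and 10.7 degrees, less where a joint would pass 70% of its speed; a pose out of reach is approached as far as the arm can. A call is refused whole if a number of a shift passes 62.5 or a number of a turn 10.7, either way. A call with a gripper value outside its range is refused whole. "jaw" is the finger opening in mm, from 0 to 85.4, set as the call begins (left out, the last holds). The fingers move at their own pace and stop on an object; "grip_force" is the grip in N (left out, the last holds). Time passes only in rows, so rows that do not move let the fingers close. It gives the time, the measured TCP pose, the force, the opening and the grip force at its end, in the units of the state.
- readout.get_obs(): the state, without advancing time (a new reading comes with each control period).
- vision.read_camera(name): name is "side" or "top"; returns the picture (400x640x3 uint8, red, green, blue); there is no depth.
- vision.calibration(name): a dict with "K" (3x3 intrinsics, pixels), "dist" ([k1, k2, p1, p2, k3] as OpenCV has them; the pictures are not rectified), "R" (3x3) and "t" (3): a world point X has camera coordinates R X + t. Camera axes: x right, y down, z forward; pixel columns grow to the right and rows downward; lengths in m; the calibration is good to about 2 mm. A picture is of the moment at which its call begins. calibration takes no time and is no camera call.
- job.job_done(): hands the job in; it is judged then, once.
Trained networks look in the newest picture that a camera, given by its name, has taken for a name from the list of things; names that differ only in an ending like _2 or _b are one class to them, and where a whole thing is asked for, a point or a joint stands for the part that bears it (a point fixed in the world has none). Each returns a list of dicts, best first, with "score" (0 to 1); they miss things now and then, are a little off and sometimes report something else, mostly with a low value. They report only what shows in the picture. A call takes as long as a camera call.
- vision.cut_out(camera, query): "mask" (400x640 bool, what is visible of it) and "point" ([column, row] in pixels, amid what is visible of it).
The state is a dict: "time": time; "qpos": joint angles; "joint_vel": joint speeds; "tau": joint torques, N m; "tcp_pos": TCP position; "tcp_rot": TCP orientation; "force": force on the tool from outside, world axes, zero at the start; "ft_torque": the same for the moment, N m; "gripper_width": finger opening in m; "finger_force": force on a finger pad.
Only numpy, scipy, OpenCV 4.12 (cv2) and the standard library are available. Lean on these libraries where they do the work, as an engineer would, in place of code of your own. Each camera call takes 0.05 s, during which the arm holds its last target. There are 200 camera calls.

## Task

Change the water line over from the blue valve to the orange one, pushing each lever round by its side with a fingertip, without pinching it: first close the blue valve fully (lever square across its pipe, at its stop), and only then open the orange valve fully (lever in line with its pipe, at its stop). Leave the blue valve closed, and leave the cups, bottle, fittings and tools standing or lying where they are.

Things in the scene. Friction and masses are not known exactly. Their poses are not given: they have to be found in the camera images.
- blue_lever (a joint): angle of the blue lever, rad, growing counter-clockwise from above. 0 = open: arm along the pipe, to +y of blue_pivot. 1.571 = closed: arm square across the pipe, to -x of blue_pivot. Vertical axis, hard stops at both ends, stays where left (friction 0.25 N m, some 3 N at the push point). Starts open or partly throttled (0 to 0.5).
- blue_valve: fixed blue valve: white pipe 32 mm thick along its y, axis 60 mm high, 170 mm long, turned down into 64 mm round flanges at both ends; two blue rings, grey valve body (top 84 mm high). Origin on the table under the pivot. The two valves stand side by side, 26 cm or more apart, in either order.
- blue_pivot (a point): fixed point on the vertical axis of the blue lever, at mid-height of its arm, 110 mm above the table. z up, y along the white pipe below, x pointing away from the robot (yaw up to 0.3 rad).
- blue_tip (a point): outer end of the blue lever arm, 115 mm from the pivot, at mid-height; +y points outward along the arm. Arm: straight bar 16 mm wide, 100 to 123 mm above the table, hub 32 mm round. Push its side 60 to 110 mm from the pivot; below it is free air down to the pipe (top 76 mm, rings to 81 mm) or the table.
- orange_lever (a joint): angle of the orange lever, rad, growing counter-clockwise from above. 0 = open: arm along the pipe, to +y of orange_pivot. 1.571 = closed: arm square across the pipe, to -x of orange_pivot. Vertical axis, hard stops at both ends, stays where left (friction 0.25 N m, some 3 N at the push point). Starts closed or nearly so (1.45 to 1.57).
- orange_valve: fixed orange valve: white pipe 32 mm thick along its y, axis 60 mm high, 170 mm long, turned down into 64 mm round flanges at both ends; two orange rings, grey valve body (top 84 mm high). Origin on the table under the pivot. The two valves stand side by side, 26 cm or more apart, in either order.
- orange_pivot (a point): fixed point on the vertical axis of the orange lever, at mid-height of its arm, 110 mm above the table. z up, y along the white pipe below, x pointing away from the robot (yaw up to 0.3 rad).
- orange_tip (a point): outer end of the orange lever arm, 115 mm from the pivot, at mid-height; +y points outward along the arm. Arm: straight bar 16 mm wide, 100 to 123 mm above the table, hub 32 mm round. Push its side 60 to 110 mm from the pivot; below it is free air down to the pipe (top 76 mm, rings to 81 mm) or the table.
- cup_a: loose clear plastic cup, 56 mm across, 70 mm tall, near the blue valve; origin at the centre of its underside, z up. A bystander.
- cup_b: loose clear plastic cup, 56 mm across, 70 mm tall, near the orange valve; origin at the centre of its underside, z up. A bystander.
- sample_bottle: loose white bottle with red cap, 48 mm across, 120 mm tall, beyond the orange valve's pipe; origin at the centre of its underside. A bystander.
- tee: loose white pipe tee lying flat, 70 x 56 x 36 mm; origin on its underside. A bystander.
- sensor: loose black sensor block with a red window, 30 x 73 x 35 mm; origin on its underside. A bystander.
- screwdriver: screwdriver lying on the table near the conveyor; origin on its underside. A bystander.
- spanner: spanner lying on the table to the robot's right; origin on its underside. A bystander.

How it is judged (in metres and radians):
On the way, in this order (a step that is already met when the one before it is completed fails the run):
1. the blue valve is fully closed while the orange one is still closed (value of joint blue_lever above 1.43 rad and value of joint orange_lever above 1.25 rad), for 0.2 s.
2. the orange valve is fully open, the blue one still closed (value of joint orange_lever below 0.14 rad and value of joint blue_lever above 1.43 rad), for 0.2 s.
At the end, for the whole second after the job is handed in: blue lever within 0.14 rad (8 degrees) of square across its pipe (closed stop), orange lever within 0.14 rad of in line with its pipe (open stop), both at rest (all of step 2 and velocity of joint blue_lever between -0.05 and 0.05 rad/s and velocity of joint orange_lever between -0.05 and 0.05 rad/s); the robot touches nothing.
It fails at once if the orange valve is opened (lever below 1.25 rad) while the blue one is not closed (lever below 1.40 rad) (value of joint orange_lever below 1.25 rad and value of joint blue_lever below 1.4 rad).
It fails at once if the blue lever is pinched (fingers press over 2 N on both its sides at once) (contact force between the fingers and blue_lever_c0 above 2 N and contact force between the fingers and blue_lever_c1 above 2 N).
It fails at once if the orange lever is pinched (fingers press over 2 N on both its sides at once) (contact force between the fingers and orange_lever_c0 above 2 N and contact force between the fingers and orange_lever_c1 above 2 N).
It fails at once if a bystander is lifted, carried or knocked more than 20 mm from its place (distance of any of cup_a, cup_b, sample_bottle, tee, sensor, screwdriver, spanner from where it was at the start of the episode above 0.02 m).
It also fails if it takes over 58 s, if anything falls off the work surface, if the arm or the gripper's body presses on something with over 40 N, if the wrist force passes 120 N, or if a joint passes its speed limit or range.

## Working session

There is one attempt and no reset: what is moved stays moved. The work goes in short steps, Python scripts to look and compute and a tool call to move; the robot and the scene stay as the last step left them, time stands still between calls to the robot, and variables do not carry over. Pictures are saved under pics/ and viewed, at most 10 in all, crops included, and the job is handed in when it is done.

Besides the shell and the picture viewer there is one more tool, called after "Call:" by a JSON object that holds its "name" and its "arguments". move_arm: Moves the arm, as the interface text tells. Its arguments: {"type":"object","properties":{"increments":{"type":"array"},"jaw":{"type":"number"},"grip_force":{"type":"number"}},"required":["increments"]}

```bash
mkdir -p pics; python3 - <<'E'
from rig import readout, vision, job, robot
import cv2
o=readout.get_obs(); print(o['time'],o['tcp_pos'],o['tcp_rot'])
for c in('top','side'):
    im=vision.read_camera(c); cv2.imwrite(f'pics/{c}0.png',im[:,:,::-1])
    k=vision.calibration(c); print(c,k)
    for q in('blue_tip','orange_tip','blue_valve','orange_valve','cup_a','sample_bottle'):
        print(q,[(round(d['score'],2),d['point'],int(d['mask'].sum())) for d in vision.cut_out(c,q)][:3])
E
```

```text
0.0 [ 0.25288488 -0.5984056   0.30325256] [-1.79926306e+02 -2.13408053e-03  2.29067212e+01]
top {'K': array([[367.32426472,   0.        , 319.62599482],
       [  0.        , 367.32426472, 191.79418527],
       [  0.        ,   0.        ,   1.        ]]), 'dist': array([-0.00578053,  0.        ,  0.        ,  0.        ,  0.        ]), 'R': array([[ 0.02820812, -0.99955304,  0.00990101],
       [-0.99385081, -0.02910543, -0.10683372],
       [ 0.10707414, -0.00682655, -0.9942276 ]]), 't': array([-0.08009597,  0.60512477,  1.12538616])}
blue_tip [(0.7, [236.3, 206.3], 287)]
orange_tip [(0.84, [371.5, 216.8], 296), (0.65, [255.0, 202.1], 1197)]
blue_valve [(0.79, [250.0, 204.8], 1156), (0.4, [366.9, 217.8], 304)]
orange_valve []
cup_a [(0.72, [402.8, 222.7], 311), (0.68, [285.5, 223.1], 251)]
sample_bottle [(0.77, [369.9, 174.0], 204)]
side {'K': array([[483.6828977 ,   0.        , 320.97448961],
       [  0.        , 483.6828977 , 198.4629674 ],
       [  0.        ,   0.        ,   1.        ]]), 'dist': array([0.03612742, 0.        , 0.        , 0.        , 0.        ]), 'R': array([[-6.97018340e-01, -7.17053071e-01,  5.71621854e-04],
       [-3.67451655e-01,  3.56500136e-01, -8.59003454e-01],
       [ 6.15747282e-01, -5.98951205e-01, -5.11969471e-01]]), 't': array([0.3521637 , 0.32072942, 1.21593681])}
blue_tip [(0.56, [268.1, 229.9], 256)]
orange_tip [(0.57, [359.2, 182.6], 172), (0.25, [219.5, 298.9], 503)]
blue_valve [(0.87, [270.9, 238.0], 1413)]
orange_valve [(0.85, [349.4, 199.5], 955)]
cup_a []
sample_bottle [(0.58, [331.0, 188.4], 361)]
```

View pics/top0.png

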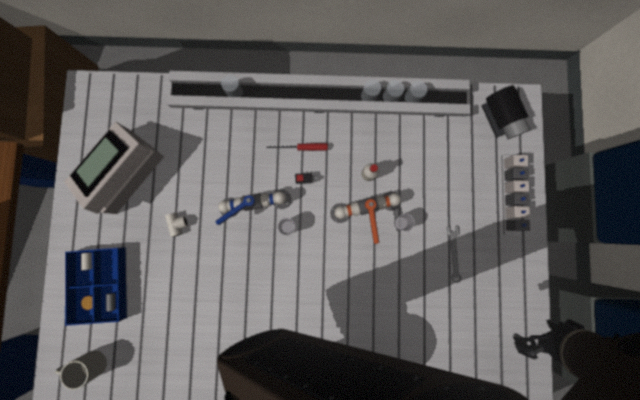

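View pics/side0.png

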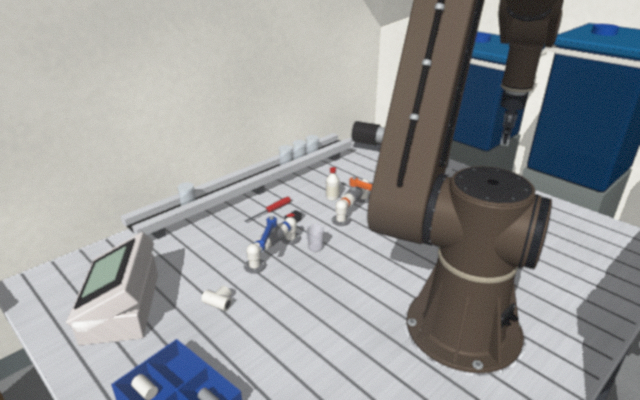

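The top view shows the blue lever from its hub (249,202) to its tip (218,222), partly throttled. The orange lever runs from hub (371,204) to tip (376,242) and is closed. The cups are at (288,226) and (402,222), and the bottle at (370,172). I'll measure next.

```bash
cat >h.py <<'E'
from rig import readout, vision, job, robot
import cv2, numpy as np
def ray(c,px,z):
    k=vision.calibration(c); u=cv2.undistortPoints(np.array([[px]],float),k['K'],k['dist'])[0,0]
    d=k['R'].T@np.array([u[0],u[1],1]); o=-k['R'].T@k['t']
    return (o+d*(z-o[2])/d[2])[:2]
def proj(c,X):
    k=vision.calibration(c); return cv2.projectPoints(np.array(X,float).reshape(-1,1,3),cv2.Rodrigues(k['R'])[0],k['t'],k['K'],k['dist'])[0][:,0]
def masks(im):
    r,g,b=[im[:,:,i].astype(int) for i in range(3)]
    return {'blue':(b-r>40),'orange':(r-b>50)&(g-b>8)}
E
python3 - <<'E'
from h import *
im=vision.read_camera('top')
for n,m in masks(im).items():
    m=m.copy().astype(np.uint8); w=np.zeros_like(m); w[180:255,205:415]=1; m*=w
    N,l,s,c=cv2.connectedComponentsWithStats(m)
    for i in range(1,N):
        if s[i,4]>8: print(n,s[i],c[i],ray('top',c[i],.12))
for n,px,z in [('flB-L',(223,207),.06),('flB-R',(280,198),.06),('hubB',(249,202),.123),('tipB',(218,222),.123),('flO-L',(340,212),.06),('flO-R',(394,199),.06),('hubO',(371,204),.123),('tipO',(376,242),.123),('cupA',(288,226),.035),('cupB',(402,222),.035),('bottle',(371,169),.12),('sensor',(304,178),.03),('tee',(177,222),.02)]: print(n,ray('top',px,z).round(4))
cv2.imwrite('pics/c1.png',cv2.resize(im[160:260,200:420,::-1],None,fx=3.6,fy=3.6,interpolation=cv2.INTER_CUBIC))
E
```

```text
blue [216 196  38  28 226] [235.22566372 208.63274336] [0.54163761 0.1807386 ]
blue [270 196   3   8  19] [270.94736842 199.57894737] [0.57091908 0.07860442]
orange [386 197   4   9  33] [387.45454545 201.09090909] [ 0.57634972 -0.26030806]
orange [365 199  14  45 251] [372.18326693 218.84063745] [ 0.52349713 -0.21644324]
orange [347 206   5   9  35] [349.11428571 209.97142857] [ 0.54727022 -0.14909397]
flB-L [0.5488 0.2316]
flB-R [0.5815 0.0586]
hubB [0.5618 0.1413]
tipB [0.5016 0.2275]
flO-L [ 0.5439 -0.1266]
flO-R [ 0.5886 -0.292 ]
hubO [ 0.5662 -0.212 ]
tipO [ 0.4574 -0.2278]
cupA [0.497  0.0328]
cupB [ 0.5195 -0.3229]
bottle [ 0.6695 -0.2111]
sensor [ 0.65   -0.0119]
tee [0.4997 0.3838]
```

View pics/c1.png

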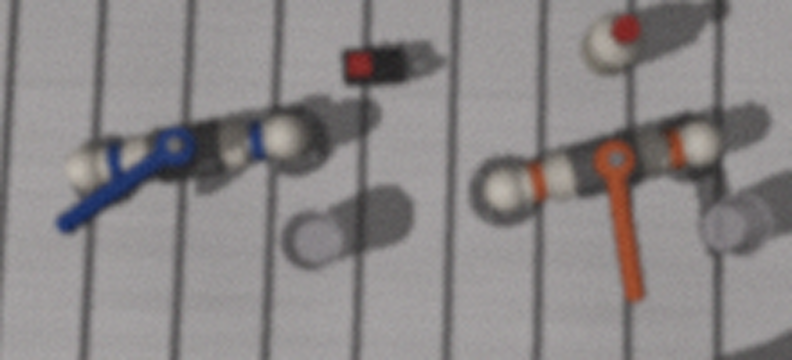

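Call:
{"name": "move_arm", "arguments": {"increments": [0, 0, 0, 0, 0, -9.6, 0, 0, 0, 0, 0, -9.6, 0, 0, 0, 0, 0, -9.6, 0, 0, 0, 0, 0, -9.6, 0, 0, 0, 0, 0, -9.6, 0, 0, 0, 0, 0, -9.6, 0, 0, 0, 0, 0, -9.5, 50, 33, 0, 0, 0, 0, 50, 33, 0, 0, 0, 0, 50, 33, 0, 0, 0, 0, 50, 33, 0, 0, 0, 0, 50, 33, 0, 0, 0, 0, 50, 33, 0, 0, 0, 0], "jaw": 0}}

```text
time: 2.38
tcp_pos: [0.4519, -0.2971, 0.3041]
tcp_rot: [180.0, 0.0, 90.0]
force: [0.5, -0.5, 0.5]
gripper_width: 0.0001
finger_force: 0.0
```

Call:
{"name": "move_arm", "arguments": {"increments": [45, 8, 0, 0, 0, 0, 45, 8, 0, 0, 0, 0, 45, 8, 0, 0, 0, 0, 45, 8, 0, 0, 0, 0, 45, 8, 0, 0, 0, 0, 45, 8, 0, 0, 0, 0, 45, 8, 0, 0, 0, 0, 45, 8, 0, 0, 0, 0, 45, 8, 0, 0, 0, 0, 45, 9, 0, 0, 0, 0, 45, 9, 0, 0, 0, 0, 43, 10, 0, 0, 0, 0, 0, 0, 0, 0, 0, 0, 0, 0, 0, 0, 0, 0]}}

```text
time: 4.12
tcp_pos: [0.5506, 0.2391, 0.3037]
tcp_rot: [-180.0, 0.0, 90.0]
force: [0.4, -1.2, 0.5]
gripper_width: -0.0001
finger_force: 0.0
```

Call:
{"name": "move_arm", "arguments": {"increments": [0, 0, 40, 0, 0, 0, 0, 0, 40, 0, 0, 0, 0, 0, 20, 0, 0, 0, 0, 0, 16, 0, 0, 0, 0, 0, 10, 0, 0, 0, 0, 0, 6, 0, 0, 0, 0, 0, 0, 0, 0, 0]}}

```text
time: 5.0
tcp_pos: [0.551, 0.2393, 0.172]
tcp_rot: [180.0, -0.0, 90.0]
force: [0.2, -0.3, -0.3]
gripper_width: -0.0001
finger_force: 0.0
```

```bash
python3 - <<'E'
from h import *
a=vision.read_camera('top')[160:260,180:340]; b=vision.read_camera('side')[170:290,200:360]
a=cv2.resize(a,None,fx=4,fy=4); b=cv2.resize(b,None,fx=2.5,fy=2.5)
print(robot.tcp_to_tips, proj('side',[[.551,.239,.096]]), proj('side',[[.566,.143,.123]]))
cv2.imwrite('pics/a2.png',a[:,:,::-1]);cv2.imwrite('pics/b2.png',cv2.resize(b,None,fx=1.6,fy=1.6)[:,:,::-1])
E
```

```text
0.0726 [[248.77764445 241.45217062]] [[271.4796046  218.31119297]]
```

View pics/b2.png

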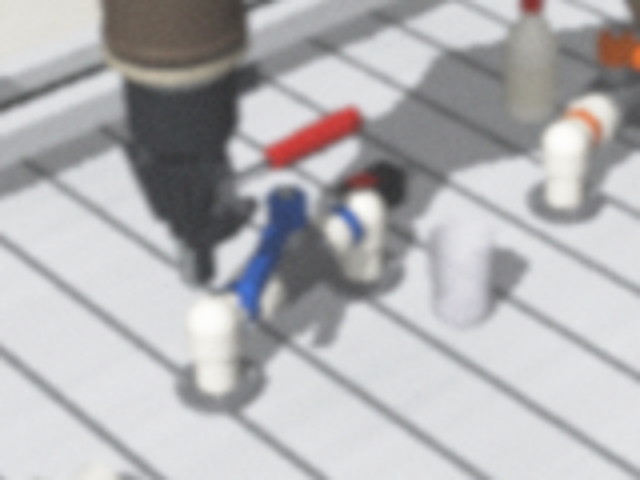

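The fingertip shows at about (251,241) in the side image, where the calibration predicts it. It is clear of the blue lever, on its far side. Next I'll compute the push arcs.

```bash
python3 - <<'E'
from h import *
def path(p,yaw,ths,off,r,side):
    P=[]
    for th in ths:
        a=yaw+th; d=np.array([-np.sin(a),np.cos(a)]); t=np.array([-d[1],d[0]])
        P.append(np.array(p)+r*d+side*off*t)
    return np.array(P)
def show(s,P):
    P=np.vstack([s,P]); D=np.diff(P,axis=0)*1000
    print(np.c_[D[:,1],D[:,0]].round(0).astype(int).tolist(), P[-1])   # tool x=+y, tool y=+x
show([.551,.2393],path([.566,.143],.187,np.linspace(.5,1.57,14),.020,.085,-1))
E
```

```text
[[-18, -23], [-3, -6], [-4, -6], [-4, -6], [-5, -5], [-5, -5], [-6, -4], [-6, -4], [-6, -3], [-7, -3], [-7, -2], [-7, -2], [-7, -1], [-7, -1]] [0.47876671 0.14691827]
```

Call:
{"name": "move_arm", "arguments": {"increments": [0, 0, 6, 0, 0, 0, -9, -11, 0, 0, 0, 0, -9, -12, 0, 0, 0, 0, -3, -6, 0, 0, 0, 0, -4, -6, 0, 0, 0, 0, -4, -6, 0, 0, 0, 0, -5, -5, 0, 0, 0, 0, -5, -5, 0, 0, 0, 0, -6, -4, 0, 0, 0, 0, -6, -4, 0, 0, 0, 0, -6, -3, 0, 0, 0, 0, -7, -3, 0, 0, 0, 0, -7, -2, 0, 0, 0, 0, -7, -2, 0, 0, 0, 0, -7, -1, 0, 0, 0, 0, 0, 0, 0, 0, 0, 0]}}

```text
time: 7.1
tcp_pos: [0.4805, 0.1536, 0.1658]
tcp_rot: [-179.9, 0.0, 90.0]
force: [-1.5, -0.5, 0.2]
gripper_width: 0.0003
finger_force: 0.0
```

Call:
{"name": "move_arm", "arguments": {"increments": [-3, 0, 0, 0, 0, 0, -3, 0, 0, 0, 0, 0, 0, 0, 0, 0, 0, 0]}}

```text
time: 7.48
tcp_pos: [0.4808, 0.1487, 0.1658]
tcp_rot: [-180.0, -0.0, 90.0]
force: [-1.9, 10.8, -0.8]
gripper_width: 0.0001
finger_force: 5.2
```

Call:
{"name": "move_arm", "arguments": {"increments": [-3, 0, 0, 0, 0, 0, 0, 0, 0, 0, 0, 0]}}

```text
time: 7.72
tcp_pos: [0.4809, 0.1476, 0.1659]
tcp_rot: [180.0, -0.2, 89.9]
force: [-4.4, 39.4, -4.1]
gripper_width: 0.0001
finger_force: 19.8
```

```bash
python3 - <<'E'
from h import *
im=vision.read_camera('side')[170:290,200:360]; print(readout.get_obs()['force'])
cv2.imwrite('pics/b3.png',cv2.resize(im,None,fx=4,fy=4)[:,:,::-1])
E
```

```text
[-4.19822038 38.97489354 -4.04152353]
```

View pics/b3.png

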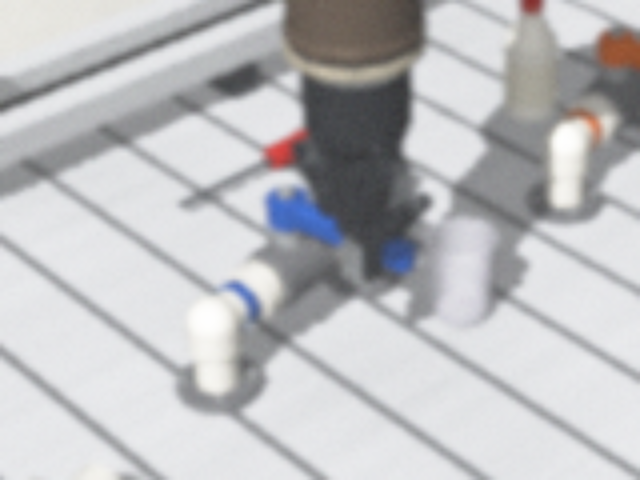

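The blue lever is square across its pipe, and the 39 N reaction shows it is at its stop. I'll back off, rise and go to the orange lever's right side.

Call:
{"name": "move_arm", "arguments": {"increments": [15, 0, 0, 0, 0, 0, 15, 0, 0, 0, 0, 0, 0, 0, -45, 0, 0, 0, 0, 0, -45, 0, 0, 0, -45, 0, 0, 0, 0, 0, -45, 0, 0, 0, 0, 0, -45, 0, 0, 0, 0, 0, -45, 0, 0, 0, 0, 0, -45, 0, 0, 0, 0, 0, -45, 0, 0, 0, 0, 0, -45, 0, 0, 0, 0, 0, -45, 0, 0, 0, 0, 0, -45, 1, 0, 0, 0, 0, -40, 3, 0, 0, 0, 0, 0, 0, 0, 0, 0, 0]}}

```text
time: 9.65
tcp_pos: [0.4852, -0.272, 0.2557]
tcp_rot: [180.0, 0.0, 89.9]
force: [-0.2, 0.2, 0.4]
gripper_width: 0.0002
finger_force: 0.0
```

```bash
python3 - <<'E'
from h import *
print(readout.get_obs()['tcp_pos'])
im=vision.read_camera('top'); 
cv2.imwrite('pics/c4.png',cv2.resize(im[160:260,200:420,::-1],None,fx=3.6,fy=3.6))
E
```

```text
[ 0.48523781 -0.27201212  0.25574968]
```

View pics/c4.png

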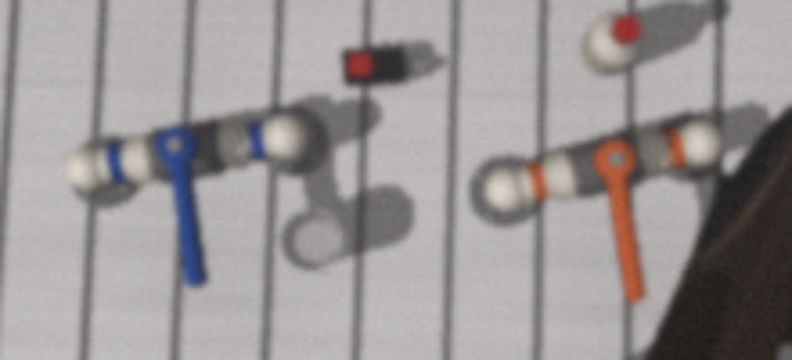

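In the top view the blue lever is square across its pipe (crop (174,145) to (196,283)). The orange lever hasn't moved, and the cup is where it was.

```bash
python3 - <<'E'
import numpy as np
p=np.array([.566,-.212]);P=[np.array([.4852,-.272])]
for th in np.linspace(1.45,.0,18):
    a=.264+th; d=np.array([-np.sin(a),np.cos(a)]); t=np.array([-d[1],d[0]])
    P.append(p+.085*d+.02*t)
D=np.diff(P,axis=0)*1000
print(np.c_[D[:,1],D[:,0]].round().astype(int).tolist(),P[-1])
E
```

```text
[[28, 0], [7, -2], [7, -2], [7, -1], [7, -1], [7, 0], [7, 1], [7, 1], [7, 2], [7, 3], [7, 3], [6, 4], [6, 4], [6, 5], [5, 5], [5, 6], [4, 6], [4, 6]] [ 0.52451268 -0.1351638 ]
```

Call:
{"name": "move_arm", "arguments": {"increments": [0, 0, 40, 0, 0, 0, 0, 0, 30, 0, 0, 0, 0, 0, 12, 0, 0, 0, 0, 0, 8, 0, 0, 0, 0, 0, 0, 0, 0, 0]}}

```text
time: 10.32
tcp_pos: [0.4852, -0.2695, 0.1661]
tcp_rot: [180.0, 0.0, 90.0]
force: [-0.1, -0.4, 0.9]
gripper_width: -0.0001
finger_force: 0.0
```

Call:
{"name": "move_arm", "arguments": {"increments": [13, 0, 0, 0, 0, 0, 13, 0, 0, 0, 0, 0, 7, -2, 0, 0, 0, 0, 7, -2, 0, 0, 0, 0, 7, -1, 0, 0, 0, 0, 7, -1, 0, 0, 0, 0, 7, 0, 0, 0, 0, 0, 7, 1, 0, 0, 0, 0, 7, 1, 0, 0, 0, 0, 7, 2, 0, 0, 0, 0, 7, 3, 0, 0, 0, 0, 7, 3, 0, 0, 0, 0, 6, 4, 0, 0, 0, 0, 6, 4, 0, 0, 0, 0, 6, 5, 0, 0, 0, 0, 5, 5, 0, 0, 0, 0, 5, 6, 0, 0, 0, 0, 0, 0, 0, 0, 0, 0]}}

```text
time: 12.58
tcp_pos: [0.5134, -0.1452, 0.1658]
tcp_rot: [180.0, -0.0, 90.0]
force: [0.3, -0.4, 0.8]
gripper_width: -0.0006
finger_force: 0.0
```

Call:
{"name": "move_arm", "arguments": {"increments": [3, 6, 0, 0, 0, 0, 0, 0, 0, 0, 0, 0]}}

```text
time: 12.82
tcp_pos: [0.5192, -0.1424, 0.1658]
tcp_rot: [-180.0, -0.0, 90.0]
force: [-0.4, 0.3, -0.1]
gripper_width: -0.0002
finger_force: 0.1
```

Call:
{"name": "move_arm", "arguments": {"increments": [0, 3, 0, 0, 0, 0, 0, 0, 0, 0, 0, 0]}}

```text
time: 13.08
tcp_pos: [0.5218, -0.1426, 0.1658]
tcp_rot: [-180.0, -0.0, 90.0]
force: [-2.7, 0.7, -0.4]
gripper_width: 0.0001
finger_force: 1.2
```

Call:
{"name": "move_arm", "arguments": {"increments": [0, 3, 0, 0, 0, 0, 0, 0, 0, 0, 0, 0]}}

```text
time: 13.32
tcp_pos: [0.5248, -0.1426, 0.1658]
tcp_rot: [-180.0, -0.0, 90.0]
force: [-4.7, 1.2, -0.1]
gripper_width: 0.0005
finger_force: 1.8
```

Call:
{"name": "move_arm", "arguments": {"increments": [0, 2, 0, 0, 0, 0, 0, 0, 0, 0, 0, 0]}}

```text
time: 13.58
tcp_pos: [0.5255, -0.1425, 0.1656]
tcp_rot: [-179.8, -0.0, 90.0]
force: [-13.6, 0.7, 5.6]
gripper_width: 0.0002
finger_force: 6.5
```

Call:
{"name": "move_arm", "arguments": {"increments": [0, 1, 0, 0, 0, 0, 0, 0, 0, 0, 0, 0]}}

```text
time: 13.82
tcp_pos: [0.5257, -0.1424, 0.1655]
tcp_rot: [-179.7, -0.1, 90.0]
force: [-17.9, -0.8, 8.3]
gripper_width: 0.0004
finger_force: 8.8
```

Call:
{"name": "move_arm", "arguments": {"increments": [0, -15, 0, 0, 0, 0, 0, -15, 0, 0, 0, 0, 0, 0, -45, 0, 0, 0, 0, 0, -45, 0, 0, 0, -50, 0, -20, 0, 0, 0, -50, 0, 0, 0, 0, 0, -50, 0, 0, 0, 0, 0, -50, 0, 0, 0, 0, 0, -50, 0, 0, 0, 0, 0, 0, 0, 0, 0, 0, 0]}}

```text
time: 15.08
tcp_pos: [0.4973, -0.396, 0.2758]
tcp_rot: [179.9, 0.1, 89.8]
force: [-0.1, 0.2, -0.0]
gripper_width: 0.0001
finger_force: 0.0
```

```bash
python3 - <<'E'
from h import *
im=vision.read_camera('top'); print(readout.get_obs()['force'])
cv2.imwrite('pics/c5.png',cv2.resize(im[160:260,200:420,::-1],None,fx=3.6,fy=3.6))
E
```

```text
[ 0.04787488  0.52271196 -0.00673799]
```

View pics/c5.png

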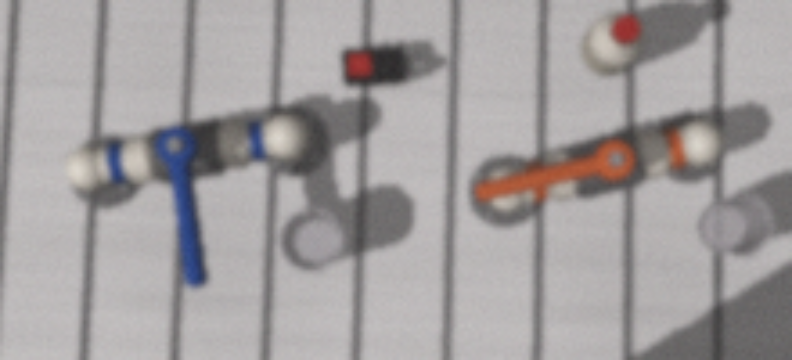

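The orange lever (crop (615,158) to (480,190)) lies along its pipe, the blue one is still square across, and the bystanders haven't moved.

```bash
python3 -c "
from rig import job
print(job.job_done())"
```

```text
the job is handed in; nothing more can be done
None
```

The job is handed in: I closed the blue valve to its stop first, then opened the orange one to its stop; the last top view shows both levers in place, the cups, bottle and sensor unmoved and the arm clear, but no verdict came back.

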